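# Clear the print base, load the blanks and start the dryer for the ink in use

## Robot

A 7-joint arm with a two-finger parallel gripper is mounted at the origin on the work surface. World frame = base frame: x ahead of the robot, y to its left, z up, the work surface at z = 0. Lengths are in mm, angles in rad, forces in N, time in s.
With the tool pointing down it reaches from about 400 to 900 mm from the base axis. Payload 5.5 kg.
Tool frame: the origin (TCP) lies between the finger pads; the fingertips stand 11 mm ahead of it and the grasp point (between the pads) lies 8 mm behind it; z points along the fingers, y is the line along which they close (so a half turn about z gives the same grasp; the last joint's range is limited). The gripper opens to 85 mm and grips with 20 to 120 N. Pads are 22 mm wide; open, the fingers measure 114 mm over their backs; the gripper's body (76 mm by 85 mm) begins 54 mm behind the grasp point. The pads swing forward as they close: fully open they stand 13 mm farther back than shut.
Start: joints at [-1.081, 0.501, -0.427, 1.55, 0.221, 1.138, -0.21], TCP at [146.121, 633.363, 242.31] pointing down, gripper open.
Joint ranges: [-2.88, 2.88], [-0.31, 2.03], [-1.54, 1.56], [0.2, 2.42], [-1.41, 4.55], [0.19, 2.02], [-2.57, 2.57]. Speed limits (rad/s): [2.57, 2.57, 3.14, 3.14, 3.14, 3.14, 3.14].

## Interface

Orientations are given as a unit quaternion [w, x, y, z].
In Python, from rig import arm, optics, look_for, pinpoint gives the robot as it stands.
- The arm moves only by the shell command python3 -m crank 'ROWS' [OPENING] [FORCE]. ROWS is a JSON object of lists of equal length, an entry for each row: "linear": the shift along the world's x, y, z in units of 0.2 m (1.0 is 0.2 m), a list of three; "dr": the turn, a rotation vector about the world's x, y, z in units of 120 degrees (1.0 is 120 degrees), a list of three. A call has 1 to 10 rows; each row is the pose to reach, as a shift and turn from the pose commanded when the call began; what a row does not reach only later rows make up. A row lasts 1/8 s, in which the tool goes at most 62.5 mm and 10.7 degrees, less where a joint would pass 70% of its speed; a pose out of reach is approached as far as the arm can. A call with a number of a shift or a turn outside -1 to 1 is refused whole. A call with a gripper value outside its range is refused whole. OPENING is the opening, from 0 (shut) to 1 (fully open), set as the call begins (- or left out, the last holds). The fingers move at their own pace and stop on an object; FORCE is the grip in N (left out, the last holds). Time passes only in rows, so rows that repeat a pose let the fingers close. It gives the time, the measured TCP pose, the force, the opening and the grip force at its end, in the units of the state.
- arm.get_state(): the state, without advancing time (a new reading comes with each control period).
- optics.snapshot(name): name is "side" or "top"; returns (picture, depth): 480x640x3 uint8, blue, green, red; 480x640 float32, mm along the optical axis (not along the pixel's ray), 0 where there is no reading.
- optics.camera_model(name): a dict with "camera_matrix" (3x3 intrinsics, pixels), "dist_coeffs" ([k1, k2, p1, p2, k3] as OpenCV has them; the pictures are not rectified), "cam_to_world" (4x4, takes a point from camera to world coordinates). Camera axes: x right, y down, z forward; pixel columns grow to the right and rows downward; lengths in mm; the calibration is good to about 2 mm. A picture is of the moment at which its call begins. camera_model takes no time and is no camera call.
- arm.sign_off(): hands the job in; it is judged then, once.
Trained networks look in the newest picture that a camera, given by its name, has taken for a name from the list of things; names that differ only in an ending like _2 or _b are one class to them, and where a whole thing is asked for, a point or a joint stands for the part that bears it (a point fixed in the world has none). Each returns a list of dicts, best first, with "confidence" (0 to 1); they miss things now and then, are a little off and sometimes report something else, mostly with a low value. They report only what shows in the picture. A call takes as long as a camera call. They do not tell look-alikes from the thing itself.
- look_for(thing, camera): "extent" ([centre column, centre row, width, height] in pixels, round what is visible of it).
- pinpoint(thing, camera): "pixel" ([column, row] in pixels: a listed point, or the origin of a listed thing).
The state is a dict: "time_s": time; "q": joint angles; "qd": joint speeds; "tau": joint torques, N m; "ee_pos": TCP position; "tcp_rot": TCP orientation; "force": force on the tool from outside, world axes, zero at the start; "torque": the same for the moment, N m; "grip_width": opening from 0.0 (shut) to 1.0 (fully open); "grip_force": force on a finger pad.
Only numpy, scipy, OpenCV 4.12 (cv2) and the standard library are available. Lean on these libraries where they do the work, as an engineer would, in place of code of your own. Each camera call takes 0.05 s, during which the arm holds its last target. There are 200 camera calls.

## Task

Using the scraper block, not the fingers, sweep all the dried ink chips off the print base into the waste tray at its end, and then lay every wooden blank from the stand flat on the print base, side by side and not sticking out over its edges; the scraper is to end up standing upright on the bare bench. After that turn the dryer's heat dial for the ink that stands on the square mat: to the second short mark clockwise from the long zero mark if it is the squat jar, to the fourth if it is the tall bottle. Last of all push the lever beside the dial fully over to switch the dryer on; do not disturb the inks, the tape or the cup.

Things in the scene. Friction and masses are not known exactly. Their poses are not given: they have to be found in the camera images.
- base: fixed print base (platen): grey flat board 190 mm (its x) by 280 mm (its y), top face 35 mm above the bench; the board is 12 mm thick and overhangs a narrower pedestal. Two steel hinge clamps rise 11 mm above the top just beyond its far (+x) edge, 98 to 128 mm from the centre at y = -70 and +70. Origin: centre of the underside, on the bench. Nothing stands up along its other edges
- tray: fixed open grey waste tray, 220 mm (x) by 110 mm (y), walls 20 mm high and 4 mm thick, floor 4 mm thick, tucked under one end of the print base: centre 185 mm from the base's centre at its +y or its -y end (varies), so whatever is pushed over that end of the board drops in. Origin: centre of the underside, on the bench; same yaw as the base
- stand: fixed steel stand, 220 mm (x) by 90 mm (y), flat top 35 mm above the bench (level with the print base), at the base's other end, centre 185 mm from the base's centre. The blanks wait on it. Origin: centre of the underside, on the bench; same yaw as the base
- scraper: loose wooden scraper block standing upright on the bench: foot 100 mm (its x) by 48 mm (its y) by 16 mm high with a rubber sole, and on it a grip bar 80 mm (x) by 24 mm (y) from 16 to 60 mm high. Origin: centre of the sole. 0.14 to 0.28 kg. Grip it across the bar (along its y), 38 mm above the sole
- controller: fixed grey dryer controller box 210 mm (x) by 130 mm (y) by 60 mm high; on its top the heat dial at x = -45 mm and the switch lever at x = +60 mm. The scraper starts on the other side of the print base (which is which varies). White ticks round the dial: a long zero tick towards the box's -x end, then five short ones, 0.45 rad apart, clockwise seen from above. Origin: centre of the underside
- heat (a joint): heat dial: rad clockwise seen from above from the long zero tick (0 = pointer at the zero tick, k-th short tick = 0.45 k; stop at 2.4). Stays where it is left, light friction (0.03 N m). The white line on the bar marks the pointer end
- heat_grip (a point): point on the dial's axis at gripping height, 97 mm above the bench: the dial is a black bar grip 53 mm long (this point's x; pointer at the -x end), 14 mm thick (y), its top at 104 mm and the bar's foot at 74 mm above the bench. The point turns with the dial
- switch (a joint): switch lever: 0 = off, leaning towards the dial (box -x), 1.0 = fully on, leaning the other way (box +x). Starts within 0.1 of off, stays where it is left, light friction (0.06 N m)
- switch_tip (a point): centre of the 26 mm black ball on the end of the switch lever, 50 mm from its pivot; the pivot is 82 mm above the bench, the ball at 126 to 132 mm. It lies 24 mm to the box's -x side of the pivot when off, 24 mm to its +x side when on
- mat: fixed black square rubber mat 110 mm, 5 mm thick, beyond the print base: the ink in use stands on it. Origin: centre of the underside
- coaster: fixed round cork coaster, 110 mm across, 5 mm thick, with the ink that is not in use. Origin: centre of the underside
- bottle: tall white ink bottle, 64 mm across, 180 mm high, on the mat or on the coaster; to be left alone. Origin: centre of the underside
- jar: squat white ink jar, 88 mm across, 75 mm high, on the mat or on the coaster; to be left alone. Origin: centre of the underside
- tape: roll of tape lying flat, 100 mm across, 25 mm high; bystander, not needed. Origin: centre of the underside
- cup: white cup, 76 mm across, 90 mm high; bystander, not needed. Origin: centre of the underside
- chip0: dried black ink chip, 20 (x) by 15 (y) by 9 mm high, 12 g, loose on the print base; 4 to 6 of the six chips are present. Origin: centre of its underside
- chip1: dried black ink chip, 20 (x) by 15 (y) by 9 mm high, 12 g, loose on the print base; 4 to 6 of the six chips are present. Origin: centre of its underside
- chip2: dried black ink chip, 20 (x) by 15 (y) by 9 mm high, 12 g, loose on the print base; 4 to 6 of the six chips are present. Origin: centre of its underside
- chip3: dried black ink chip, 20 (x) by 15 (y) by 9 mm high, 12 g, loose on the print base; 4 to 6 of the six chips are present. Origin: centre of its underside
- chip4: dried black ink chip, 20 (x) by 15 (y) by 9 mm high, 12 g, loose on the print base; 4 to 6 of the six chips are present. Origin: centre of its underside
- chip5: dried black ink chip, 20 (x) by 15 (y) by 9 mm high, 12 g, loose on the print base; 4 to 6 of the six chips are present. Origin: centre of its underside
- blank0: loose plywood badge blank, 60 (x) by 40 (y) by 10 mm thick, lying flat on the stand; 2 or 3 of the three are present. Origin: centre of its underside
- blank1: loose plywood badge blank, 60 (x) by 40 (y) by 10 mm thick, lying flat on the stand; 2 or 3 of the three are present. Origin: centre of its underside
- blank2: loose plywood badge blank, 60 (x) by 40 (y) by 10 mm thick, lying flat on the stand; 2 or 3 of the three are present. Origin: centre of its underside
Not all that is in view belongs to the job. Of the things shaped like the stand, the steel one is meant.

How it is judged (in metres and radians):
On the way, in this order (a step that is already met when the one before it is completed fails the run):
1. the scraper's sole is brought down to the top of the print base (x of scraper in the frame of base between -0.09 and 0.09 m and y of scraper in the frame of base between -0.165 and 0.165 m and z of scraper in the frame of base between 0.03 and 0.045 m), for 0.05 s.
2. every chip lies in the waste tray (x of chip0 in the frame of tray between -0.11 and 0.11 m and y of chip0 in the frame of tray between -0.055 and 0.055 m and z of each of chip0, chip1, chip2, chip3, chip4, chip5 in the frame of tray below 0.03 m and x of chip1 in the frame of tray between -0.11 and 0.11 m and y of chip1 in the frame of tray between -0.055 and 0.055 m and x of chip2 in the frame of tray between -0.11 and 0.11 m and y of chip2 in the frame of tray between -0.055 and 0.055 m and x of chip3 in the frame of tray between -0.11 and 0.11 m and y of chip3 in the frame of tray between -0.055 and 0.055 m and x of chip4 in the frame of tray between -0.11 and 0.11 m and y of chip4 in the frame of tray between -0.055 and 0.055 m and x of chip5 in the frame of tray between -0.11 and 0.11 m and y of chip5 in the frame of tray between -0.055 and 0.055 m), for 0.2 s.
3. every blank lies flat on the print base (x of blank0 in the frame of base between -0.067 and 0.067 m and y of blank0 in the frame of base between -0.123 and 0.123 m and z of blank0 in the frame of base between 0.031 and 0.039 m and angle between each of blank0, blank1, blank2's own z axis and vertical below 0.1 rad and x of blank1 in the frame of base between -0.067 and 0.067 m and y of blank1 in the frame of base between -0.123 and 0.123 m and z of blank1 in the frame of base between 0.031 and 0.039 m and x of blank2 in the frame of base between -0.067 and 0.067 m and y of blank2 in the frame of base between -0.123 and 0.123 m and z of blank2 in the frame of base between 0.031 and 0.039 m), for 0.2 s.
4. the heat dial is at the mark for the ink on the mat (((horizontal distance between jar and mat below 0.05 m and value of joint heat between 0.77 and 1.03 rad) or (horizontal distance between bottle and mat below 0.05 m and value of joint heat between 1.67 and 1.93 rad))), for 0.2 s.
5. the switch lever is pushed fully over, away from the dial (value of joint switch above 0.8 rad), for 0.2 s.
At the end, for the whole second after the job is handed in: All chips in the tray; all blanks flat (0.1 rad) directly on the base, centres within 67 mm (x) and 123 mm (y) of its centre; scraper upright (0.1 rad), at rest on the bare bench; dial within 0.13 rad of 0.9 (jar on the mat) or 1.8 (bottle on the mat); lever past 0.8 (all of step 2 and all of step 3 and ((horizontal distance between jar and mat below 0.05 m and value of joint heat between 0.77 and 1.03 rad) or (horizontal distance between bottle and mat below 0.05 m and value of joint heat between 1.67 and 1.93 rad)) and value of joint switch above 0.8 rad and height (world z) of scraper below 0.0035 m and angle between scraper's own z axis and vertical below 0.1 rad and linear speed of scraper below 0.02 m/s); the robot touches nothing.
It fails at once if the fingers touch a chip that is on the print base ((contact force between the fingers and chip0 above 0.3 N and x of chip0 in the frame of base between -0.095 and 0.095 m and y of chip0 in the frame of base between -0.14 and 0.14 m and z of chip0 in the frame of base between 0.03 and 0.06 m) or (contact force between the fingers and chip1 above 0.3 N and x of chip1 in the frame of base between -0.095 and 0.095 m and y of chip1 in the frame of base between -0.14 and 0.14 m and z of chip1 in the frame of base between 0.03 and 0.06 m) or (contact force between the fingers and chip2 above 0.3 N and x of chip2 in the frame of base between -0.095 and 0.095 m and y of chip2 in the frame of base between -0.14 and 0.14 m and z of chip2 in the frame of base between 0.03 and 0.06 m) or (contact force between the fingers and chip3 above 0.3 N and x of chip3 in the frame of base between -0.095 and 0.095 m and y of chip3 in the frame of base between -0.14 and 0.14 m and z of chip3 in the frame of base between 0.03 and 0.06 m) or (contact force between the fingers and chip4 above 0.3 N and x of chip4 in the frame of base between -0.095 and 0.095 m and y of chip4 in the frame of base between -0.14 and 0.14 m and z of chip4 in the frame of base between 0.03 and 0.06 m) or (contact force between the fingers and chip5 above 0.3 N and x of chip5 in the frame of base between -0.095 and 0.095 m and y of chip5 in the frame of base between -0.14 and 0.14 m and z of chip5 in the frame of base between 0.03 and 0.06 m)).
It fails at once if an ink, the tape or the cup is moved more than 30 mm or tipped over (distance of any of bottle, jar, tape, cup from where it was at the start of the episode above 0.03 m or angle between any of bottle, jar, tape, cup's own z axis and vertical above 0.5 rad).
Of chip0, chip1, chip2, chip3, chip4, chip5 only 4 to 6 are there at a start; the rules pass over those that are not, and their reading is None.
Of blank0, blank1, blank2 only 2 to 3 are there at a start; the rules pass over those that are not, and their reading is None.
At some moment in a run one of scraper, blank0, blank1, blank2 may be knocked a few centimetres aside while the robot is not near it.
Once in a run the grip may slacken for a moment while it holds something.
It also fails if it takes over 210 s, if anything falls off the work surface, if the arm or the gripper's body presses on something with over 40 N, if the wrist force passes 120 N, or if a joint passes its speed limit or range.

## Working session

There is one attempt and no reset: what is moved stays moved. The work goes in short steps, Python scripts to look and compute and a shell command to move; the robot and the scene stay as the last step left them, time stands still between calls to the robot, and variables do not carry over. Pictures are saved under pics/ and viewed, at most 14 in all, crops included, and the job is handed in when it is done.

```bash
ls; mkdir -p pics
cat > h.py <<'E'
import numpy as np, cv2
from rig import arm, optics, look_for, pinpoint
def cam(n):
    m=optics.camera_model(n); return np.array(m["camera_matrix"]),np.array(m["dist_coeffs"]),np.array(m["cam_to_world"])
def ray(n,px):
    K,d,T=cam(n); u=cv2.undistortPoints(np.array([[px]],float),K,d)[0,0]
    return T[:3,3],T[:3,:3]@np.array([u[0],u[1],1])
def at_z(n,px,z):
    o,r=ray(n,px); return o+r*(z-o[2])/r[2]
def proj(n,p):
    K,d,T=cam(n); R=T[:3,:3].T; return cv2.projectPoints(np.array([p],float),cv2.Rodrigues(R)[0],-R@T[:3,3],K,d)[0][0,0]
def cloud(n,dep):
    K,d,T=cam(n); v,u=np.mgrid[0:480,0:640]
    c=cv2.undistortPoints(np.dstack([u,v]).reshape(-1,1,2).astype(float),K,d).reshape(480,640,2)
    P=np.dstack([c[...,0]*dep,c[...,1]*dep,dep]); return P@T[:3,:3].T+T[:3,3]
E
python3 - <<'E'
from h import *
for n in("top","side"):
    p,d=optics.snapshot(n); cv2.imwrite(f"pics/{n}0.png",p); np.save(f"{n}0.npy",cloud(n,d)); print(cam(n)[2][:3,3].round(),cam(n)[2][:3,2].round(2))
    for t in "base tray stand scraper controller heat_grip switch_tip mat coaster bottle jar tape cup chip0 blank0".split():
        for r in pinpoint(t,n)[:7]: print(n,t,np.round(r["pixel"]),round(r["confidence"],2),at_z(n,r["pixel"],dict(heat_grip=97,switch_tip=129,chip0=35,blank0=35).get(t,0)).round())
print(arm.get_state())
E
```

```text
pics
[ 308.   21. 1742.] [ 0.12 -0.   -0.99]
top base [325. 238.] 0.62 [541.   5.   0.]
top base [390. 246.] 0.61 [ 516. -181.    0.]
top tray [392. 248.] 0.79 [ 510. -187.    0.]
top tray [370. 168.] 0.45 [ 743. -126.    0.]
top tray [324. 242.] 0.16 [527.   6.   0.]
top stand [257. 232.] 0.96 [558. 198.   0.]
top stand [420. 347.] 0.87 [ 230. -259.    0.]
top stand [158. 323.] 0.56 [303. 477.   0.]
top scraper [194. 256.] 0.96 [490. 379.   0.]
top scraper [312. 215.] 0.36 [607.  42.   0.]
top controller [468. 247.] 0.71 [ 510. -404.    0.]
top heat_grip [474. 259.] 0.67 [ 467. -393.   97.]
top heat_grip [350. 247.] 0.61 [501. -62.  97.]
top switch_tip [480. 234.] 0.48 [ 531. -405.  129.]
top switch_tip [264. 204.] 0.46 [616. 166. 129.]
top mat [369. 170.] 0.91 [ 739. -125.    0.]
top mat [370. 164.] 0.33 [ 756. -129.    0.]
top coaster [285. 165.] 0.98 [754. 119.   0.]
top coaster [369. 162.] 0.69 [ 760. -125.    0.]
top bottle [285. 170.] 0.57 [740. 118.   0.]
top jar [370. 164.] 0.63 [ 756. -129.    0.]
top tape [342. 217.] 0.69 [601. -44.   0.]
top tape [202. 182.] 0.65 [705. 35
[... 2201 characters left out ...]
ay([-1.08078205,  0.50088974, -0.42695355,  1.55039903,  0.22078348,
        1.13829406, -0.21029411]), 'qd': array([ 2.15496494e-04,  1.65830526e-03,  8.21545000e-04,  2.65842536e-05,
        3.80096057e-04, -1.79242673e-03, -7.04174408e-04]), 'tau': array([-3.51704684e-04, -5.69356370e+01, -5.80996513e+00, -2.81333470e+01,
        1.31002851e-02,  1.88941303e-03,  4.46900117e-06]), 'ee_pos': array([146.15598614, 633.3570305 , 242.312392  ]), 'tcp_rot': array([-1.23532917e-05,  1.13170626e-01,  9.93575568e-01,  1.34447619e-05]), 'force': array([-0.28724109,  1.26439414,  0.30900476]), 'torque': array([0.00307566, 0.04982415, 0.01889254]), 'grip_force': 0.0, 'grip_width': 1.0021466880871759}
```

Run:
```python
import cv2
p=cv2.imread("pics/top0.png")[130:370,120:540]; cv2.imwrite("pics/top0c.png",cv2.resize(p,(800,457),interpolation=cv2.INTER_CUBIC))
p=cv2.imread("pics/side0.png")[120:440,150:500]; cv2.imwrite("pics/side0c.png",cv2.resize(p,(656,600),interpolation=cv2.INTER_CUBIC))
```

```text
(no output)
```

View pics/top0c.png

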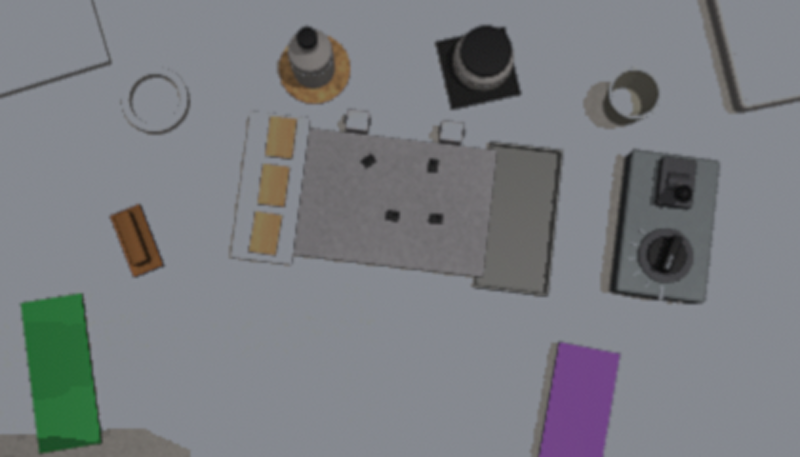

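View pics/side0c.png

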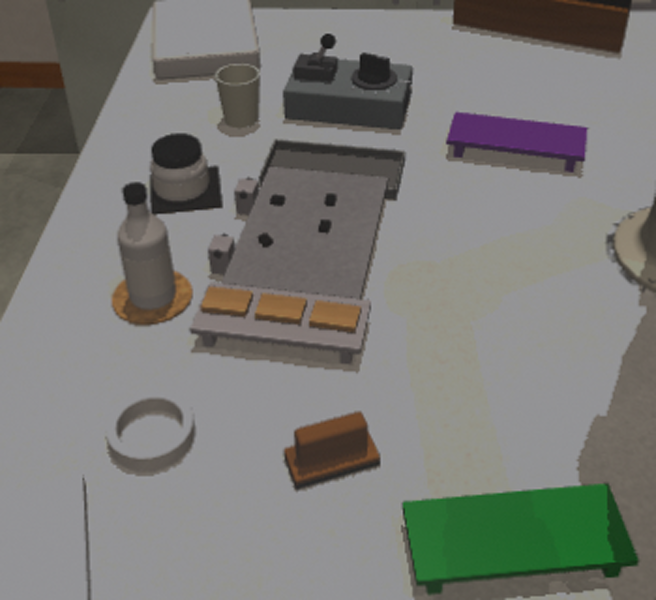

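Top crop (full pixel = 120+c/1.905, 130+r/1.905): the jar is on the black mat (485,65) and the bottle on the coaster, so the dial goes to mark 2. Four chips are at (368,160), (432,165), (392,215) and (435,218), and three blanks on the steel stand at (282,137), (273,185) and (265,233). The tray is at the -y end.

Possible mix-ups:
- **Scraper:** the wooden block at (137,240) in the top crop and (332,445) in the side crop. The other candidate is the brown box at the far edge of the side crop, (540,20), which is much too large.
- **Stand:** the steel one at (270,185). The green (62,370) and purple (580,400) ones are decoys.

I'll check the scraper choice in a close crop.

```bash
cat >> h.py <<'E'
def rect(P):
    (c,s,a)=cv2.minAreaRect(P[:,:2].astype(np.float32)); 
    if s[0]<s[1]: s=s[::-1]; a+=90
    return np.round(c,1),np.round(s,1),round((a+90)%180-90,1),len(P)
def comps(mask,C,mn=12):
    n,l=cv2.connectedComponents(mask.astype(np.uint8)); 
    return [rect(C[l==i]) for i in range(1,n) if (l==i).sum()>=mn]
E
cat > m.py <<'E'
from h import *
p=cv2.imread("pics/top0.png"); C=np.load("top0.npy"); X,Y,Z=np.moveaxis(C,2,0)
print("bar",comps((Z>50)&(Z<75)&(abs(X-490)<80)&(abs(Y-380)<80),C))
print("foot",comps((Z>8)&(Z<75)&(abs(X-490)<80)&(abs(Y-380)<80),C))
h=cv2.cvtColor(p,cv2.COLOR_BGR2HSV)
or_=(h[...,1]>100)&(h[...,0]<28)
print("blanks",comps(or_&(abs(Y-180)<60)&(X>430)&(X<690)&(Z>25),C))
print("base+stand",comps((Z>29)&(Z<52)&(abs(X-540)<150)&(abs(Y-60)<250),C,200))
print("base",comps((Z>29)&(Z<45)&(Y<118)&(abs(X-540)<130)&(Y>-160),C,200))
g=p.max(2)
print("chips",comps((g<70)&(Y<125)&(Y>-140)&(abs(X-550)<85)&(Z>25),C,4))
print("ctrl",comps((Z>50)&(Y<-300)&(Y>-520)&(X>350)&(X<640),C,50))
print("dial",comps((Z>93)&(Z<112)&(Y<-300)&(Y>-520)&(X>400)&(X<490),C,5))
print("ball",comps((Z>115)&(Y<-300)&(Y>-520)&(X>480)&(X<640),C,3))
E
python3 m.py
python3 - <<'E'
import cv2,numpy as np
p=cv2.imread("pics/side0.png")[335:400,280:370]
q=cv2.imread("pics/top0.png")[200:300,430:510]
a=cv2.resize(p,(400,290),interpolation=cv2.INTER_CUBIC);b=cv2.resize(q,(390,488),interpolation=cv2.INTER_CUBIC)
o=np.zeros((500,800,3),np.uint8);o[:290,:400]=a;o[:488,405:795]=b
cv2.imwrite("pics/c1.png",np.clip(o*1.5,0,255).astype('uint8'))
E
```

```text
bar [(array([489.8, 382.1]), array([81.2, 24.5]), 23.0, 253)]
foot [(array([492.4, 384. ]), array([105.7,  49.2]), 22.0, 596)]
blanks [(array([638. , 165.2]), array([55.2, 33.8]), -7.3, 216), (array([566.4, 175.7]), array([54.4, 32.8]), -7.3, 218), (array([496.3, 187.7]), array([54.5, 33.2]), -9.4, 212)]
base+stand [(array([557.8,  42.5]), array([371.6, 236.8]), 83.7, 8726)]
base [(array([552.1,  -7.3]), array([270.7, 211.7]), 82.8, 5669)]
chips [(array([630.5, -82.3]), array([25.4,  1.5]), 80.1, 10), (array([602.2,  37.2]), array([16.2, 13. ]), -52.7, 31), (array([594.8, -57.4]), array([20.8, 11.7]), -1.3, 34), (array([520.3,   3.4]), array([19.1, 12.9]), 78.1, 34), (array([515.4, -59.2]), array([16.8, 15.4]), 87.1, 33)]
ctrl [(array([ 500. , -394.1]), array([214.6, 132.1]), -8.0, 3544)]
dial [(array([ 457.2, -388.5]), array([53.1, 15.4]), -22.3, 113)]
ball [(array([ 537.5, -399.6]), array([25.4, 23.8]), -57.4, 77)]
```

View pics/c1.png

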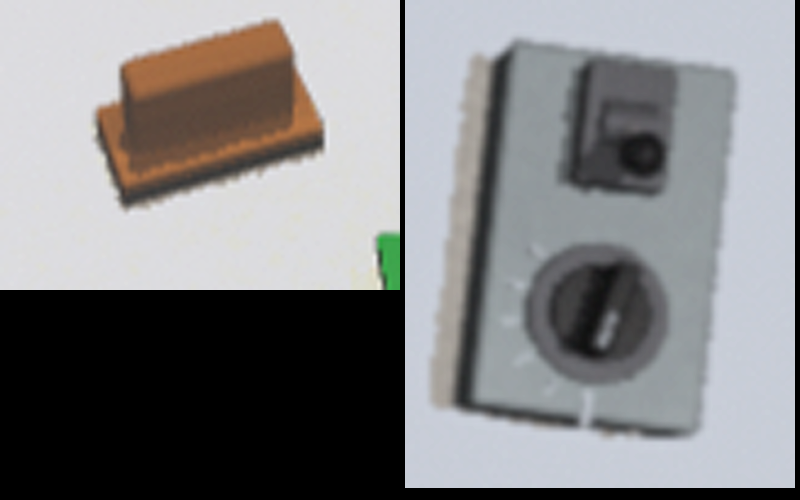

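The close crop confirms the scraper: a brown block with a foot and grip bar, no other like it. The dial's white line is at its lower end, about 0.25 rad clockwise of zero, and the lever leans towards the dial.

```bash
cat >> h.py <<'E'
from scipy.spatial.transform import Rotation as Ro
def yaw():
    w,x,y,z=arm.get_state()["tcp_rot"]; R=Ro.from_quat([x,y,z,w]).as_matrix(); return np.degrees(np.arctan2(R[1,0],R[0,0]))
def go(x,y,z,yw=None):
    s=arm.get_state(); d=(np.array([x,y,z])-s["ee_pos"]); r=0
    if yw is not None: r=(yw-yaw()+90)%180-90
    print("from",s["ee_pos"].round(1),"yaw",round(yaw(),1),"| lin",(d/200).round(3),"drz",round(r/120,3))
E
python3 - <<'E'
from h import *
C=np.load("top0.npy"); X,Y,Z=np.moveaxis(C,2,0)
m=(Z>29)&(Z<52)&(abs(X-540)<150)&(abs(Y-60)<250)
a=np.radians(-7)
for _ in range(3):
    # near edge x-min line on the board
    e=[];
    for y in range(-100,110,6):
        s=m&(abs(Y-y)<3); 
        if s.any(): e.append((X[s].min(),y))
    e=np.array(e); k=np.polyfit(e[:,1],e[:,0],1); r=e[:,0]-np.polyval(k,e[:,1])
yawb=-np.degrees(np.arctan(k[0])); print("near edge yaw",yawb,r.std())
R=Ro.from_euler('z',-yawb,degrees=True).as_matrix()[:2,:2]
P=C[m][:,:2]@R.T
q=P[(abs(P[:,1]+100-0)>0)]
print("local y range",P[:,1].min(),P[:,1].max())
b=P[(P[:,1]<100)]; print("x near edge median",np.median([b[abs(b[:,1]-y)<3][:,0].min() for y in range(-100,90,6)]))
print("x far",np.median([b[abs(b[:,1]-y)<3][:,0].max() for y in range(-25,30,6)]))
st=P[P[:,1]>P[:,1].max()-60]; print("stand x",st[:,0].min(),st[:,0].max())
cx,cy=(np.median([b[abs(b[:,1]-y)<3][:,0].min() for y in range(-100,90,6)])+95), (P[:,1].max()-230+P[:,1].min()+140)/2
print("base centre",R.T@[cx,cy])
go(490,383,242,22.5)
E
python3 -m crank '{"linear":[[0.22,-0.16,0],[0.44,-0.32,0],[0.66,-0.48,0],[0.86,-0.63,0],[0.86,-0.63,0]],"dr":[[0,0,0.075],[0,0,0.15],[0,0,0.225],[0,0,0.296],[0,0,0.296]]}' 1 60
```

```text
near edge yaw -7.264731692866505 0.8067909685879202
local y range -87.40776184288819 297.30941873457755
time_s: 2.22
ee_pos: [324.0, 503.4, 242.0]
tcp_rot: [0.001, -0.191, 0.982, -0.001]
force: [-0.8, -0.4, 0.1]
grip_width: 0.997
grip_force: 0.0Traceback (most recent call last):
  File "<stdin>", line 17, in <module>
    return umr_minimum(a, axis, None, out, keepdims, initial, where)
ValueError: zero-size array to reduction operation minimum which has no identity
```

Run:
```python
from h import *
C=np.load("top0.npy"); X,Y,Z=np.moveaxis(C,2,0)
m=(Z>31)&(Z<40)&(abs(X-540)<150)&(abs(Y-60)<250)
R=Ro.from_euler('z',7.3,degrees=True).as_matrix()[:2,:2]
P=C[m][:,:2]@R.T
f=lambda A,i,s:np.median([ (A[abs(A[:,1-i]-v)<3][:,i].max() if s>0 else A[abs(A[:,1-i]-v)<3][:,i].min()) for v in range(*rng,6)])
b=P[P[:,1]<160]
rng=(0,150); near=f(b,0,-1); rng=(55,85); far=f(b,0,1)
rng=(470,600); lo=f(P,1,-1); hi=f(P,1,1)
print(near,far,lo,hi, "len",hi-lo)
for c in ([near+95,lo+140],[near+95,hi-230],[(near+far)/2,lo+140]): print(R.T@c)
go(490,383,180,22.5)
```

```text
444.07752853059765 630.4448120867039 -70.8604315340045 295.76754655391755 len 366.6279780879221
[5.43493197e+02 8.14785560e-02]
[543.06473224  -3.26321124]
[5.41691561e+02 3.12273403e-01]
from [324.  503.4 242. ] yaw -157.9 | lin [ 0.83  -0.602 -0.31 ] drz 0.004
```

```bash
python3 -m crank '{"linear":[[0.21,-0.15,-0.08],[0.42,-0.3,-0.16],[0.63,-0.45,-0.23],[0.83,-0.602,-0.31],[0.83,-0.602,-0.31]],"dr":[[0,0,0],[0,0,0.004],[0,0,0.004],[0,0,0.004],[0,0,0.004]]}'
python3 - <<'E'
from h import *
go(490,383,32,22.5)
E
```

```text
time_s: 2.85
ee_pos: [487.6, 382.3, 178.4]
tcp_rot: [-0.001, -0.195, 0.981, -0.002]
force: [-0.5, -0.1, -0.4]
grip_width: 0.999
grip_force: 0.0
from [487.6 382.3 178.4] yaw -157.5 | lin [ 0.012  0.004 -0.732] drz -0.0
```

```bash
python3 -m crank '{"linear":[[0.01,0.004,-0.25],[0.01,0.004,-0.5],[0.01,0.004,-0.7],[0.01,0.004,-0.73],[0.01,0.004,-0.73]],"dr":[[0,0,0],[0,0,0],[0,0,0],[0,0,0],[0,0,0]]}' && python3 -m crank '{"linear":[[0,0,0],[0,0,0],[0,0,0],[0,0,0],[0,0,0],[0,0,0]],"dr":[[0,0,0],[0,0,0],[0,0,0],[0,0,0],[0,0,0],[0,0,0]]}' 0 100
```

```text
time_s: 3.48
ee_pos: [485.7, 389.4, 35.2]
tcp_rot: [0.0, -0.2, 0.98, 0.001]
force: [-0.5, -0.3, 0.1]
grip_width: 1.002
grip_force: 0.0
time_s: 4.22
ee_pos: [487.0, 387.8, 35.4]
tcp_rot: [0.001, -0.199, 0.98, 0.0]
force: [0.5, -1.0, 5.4]
grip_width: 0.268
grip_force: 98.6
```

```bash
python3 -m crank '{"linear":[[0,0,0.2],[0,0,0.4],[0,0,0.57],[0.1,-0.25,0.57],[0.2,-0.5,0.57],[0.3,-0.75,0.57],[0.4,-0.95,0.57],[0.4,-0.95,0.57]],"dr":[[0,0,0],[0,0,0],[0,0,-0.05],[0,0,-0.1],[0,0,-0.15],[0,0,-0.2],[0,0,-0.25],[0,0,-0.252]]}'
python3 - <<'E'
from h import *
go(598,77,150,-7.3)
E
```

```text
time_s: 5.22
ee_pos: [568.0, 191.5, 147.7]
tcp_rot: [0.0, 0.068, 0.998, -0.002]
force: [-0.5, 0.3, -1.8]
grip_width: 0.271
grip_force: 98.4
from [568.  191.5 147.7] yaw 172.2 | lin [ 0.15  -0.572  0.012] drz 0.004
```

```bash
python3 -m crank '{"linear":[[0.05,-0.2,0],[0.1,-0.4,0],[0.15,-0.572,0],[0.15,-0.572,-0.1],[0.15,-0.572,-0.2],[0.15,-0.572,-0.28],[0.15,-0.572,-0.34],[0.15,-0.572,-0.34]],"dr":[[0,0,0.004],[0,0,0.004],[0,0,0.004],[0,0,0.004],[0,0,0.004],[0,0,0.004],[0,0,0.004],[0,0,0.004]]}'
python3 - <<'E'
from h import *
go(598,77,72,-7.3)
p,d=optics.snapshot("side"); cv2.imwrite("pics/s2.png",cv2.resize(p[120:370,180:430],(600,600),interpolation=cv2.INTER_CUBIC))
E
```

```text
time_s: 6.22
ee_pos: [595.0, 84.0, 78.9]
tcp_rot: [-0.001, 0.058, 0.998, -0.0]
force: [-0.6, -0.7, -2.0]
grip_width: 0.266
grip_force: 98.5
from [595.   84.   78.9] yaw 173.3 | lin [ 0.015 -0.035 -0.034] drz -0.005
```

View pics/s2.png

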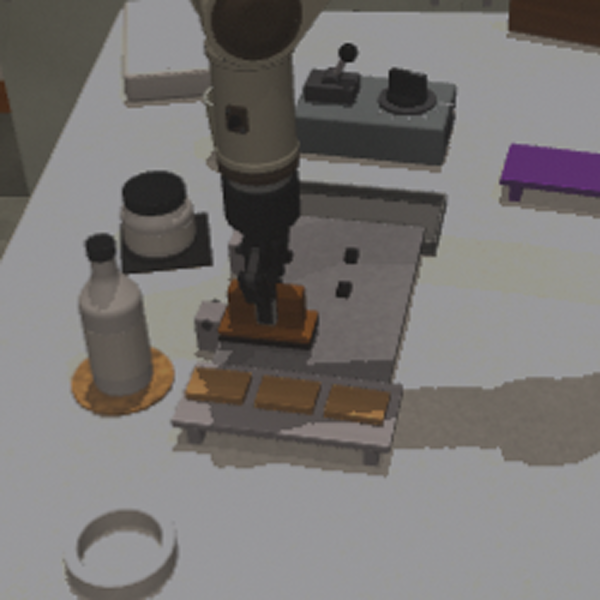

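The picture shows the scraper held square over the far lane, at (265,320), between the clamps and the stand, with chips ahead of it. I'll lower it and sweep.

```bash
python3 -m crank '{"linear":[[0.01,-0.03,-0.02],[0.01,-0.03,-0.034],[0.01,-0.03,-0.034],[0.01,-0.03,-0.034]],"dr":[[0,0,0],[0,0,0],[0,0,-0.005],[0,0,-0.005]]}'
python3 - <<'E'
from h import *
B=np.array([542.7,-1.5]);R=Ro.from_euler('z',-7.3,degrees=True).as_matrix()[:2,:2]
print(R.T@(arm.get_state()["ee_pos"][:2]-B))
E
```

```text
time_s: 6.78
ee_pos: [598.2, 77.5, 73.7]
tcp_rot: [0.0, 0.064, 0.998, 0.0]
force: [-0.1, 0.2, -1.9]
grip_width: 0.269
grip_force: 98.5
[45.04018762 85.37427514]
```

```bash
python3 -m crank '{"linear":[[0,0,-0.01],[-0.012,-0.09,-0.01],[-0.025,-0.19,-0.01],[-0.037,-0.29,-0.01],[-0.05,-0.39,-0.01],[-0.063,-0.49,-0.01],[-0.075,-0.59,-0.01],[-0.088,-0.69,-0.01],[-0.101,-0.79,-0.01],[-0.114,-0.89,-0.01]],"dr":[[0,0,0],[0,0,0],[0,0,0],[0,0,0],[0,0,0],[0,0,0],[0,0,0],[0,0,0],[0,0,0],[0,0,0]]}' && python3 -m crank '{"linear":[[-0.011,-0.09,0],[-0.022,-0.17,0],[-0.027,-0.21,0],[-0.027,-0.21,0],[-0.027,-0.21,0]],"dr":[[0,0,0],[0,0,0],[0,0,0],[0,0,0],[0,0,0]]}';python3 - <<'E'
from h import *
B=np.array([542.7,-1.5]);R=Ro.from_euler('z',-7.3,degrees=True).as_matrix()[:2,:2]
print(R.T@(arm.get_state()["ee_pos"][:2]-B))
p,d=optics.snapshot("side"); cv2.imwrite("pics/s3.png",cv2.resize(p[120:370,180:430],(600,600),interpolation=cv2.INTER_CUBIC))
E
```

```text
time_s: 8.02
ee_pos: [575.1, -101.9, 71.5]
tcp_rot: [-0.0, 0.064, 0.998, 0.0]
force: [-0.8, -0.1, -1.5]
grip_width: 0.265
grip_force: 99.4
time_s: 8.65
ee_pos: [570.1, -141.6, 71.5]
tcp_rot: [0.0, 0.064, 0.998, 0.0]
force: [-0.7, -0.4, -2.1]
grip_width: 0.266
grip_force: 99.4
[  44.97891636 -135.43434465]
```

View pics/s3.png

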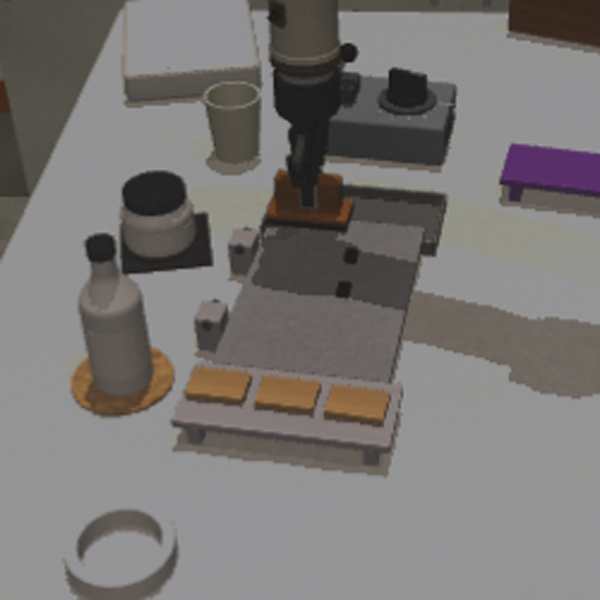

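The far lane is clear and the scraper overhangs the tray; the two remaining chips are at (350,255) and (344,288). Next is the near lane.

```bash
python3 -m crank '{"linear":[[0,0,0.2],[0,0,0.3],[-0.05,0.25,0.3],[-0.12,0.5,0.3],[-0.18,0.75,0.3],[-0.23,0.965,0.3],[-0.23,0.965,0.3],[-0.23,0.965,0.15],[-0.23,0.965,0.03],[-0.23,0.965,0.01]],"dr":[[0,0,0],[0,0,0],[0,0,0],[0,0,0],[0,0,0],[0,0,0],[0,0,0],[0,0,0],[0,0,0],[0,0,0]]}'; python3 -m crank '{"linear":[[0,0,0],[0,0,0]],"dr":[[0,0,0],[0,0,0]]}'
python3 - <<'E'
from h import *
B=np.array([542.7,-1.5]);R=Ro.from_euler('z',-7.3,degrees=True).as_matrix()[:2,:2]
print(R.T@(arm.get_state()["ee_pos"][:2]-B)); go(524.3,51.3,71.5,-7.3)
E
```

```text
time_s: 9.95
ee_pos: [522.6, 50.0, 72.1]
tcp_rot: [-0.002, 0.064, 0.998, -0.0]
force: [-0.3, -0.4, -1.5]
grip_width: 0.27
grip_force: 99.8
time_s: 10.2
ee_pos: [524.9, 50.4, 74.5]
tcp_rot: [0.001, 0.064, 0.998, 0.0]
force: [0.1, 0.8, -1.3]
grip_width: 0.268
grip_force: 99.8
[-24.28210974  49.22041986]
from [524.9  50.4  74.5] yaw 172.6 | lin [-0.003  0.004 -0.015] drz 0.0
```

```bash
python3 -m crank '{"linear":[[0,0,-0.015],[-0.012,-0.09,-0.015],[-0.025,-0.19,-0.015],[-0.037,-0.29,-0.015],[-0.05,-0.39,-0.015],[-0.063,-0.49,-0.015],[-0.075,-0.59,-0.015],[-0.088,-0.69,-0.015],[-0.101,-0.79,-0.015],[-0.114,-0.89,-0.015]],"dr":[[0,0,0],[0,0,0],[0,0,0],[0,0,0],[0,0,0],[0,0,0],[0,0,0],[0,0,0],[0,0,0],[0,0,0]]}' && python3 -m crank '{"linear":[[-0.005,-0.03,0],[-0.005,-0.04,0],[-0.005,-0.04,0],[-0.005,-0.04,0.1],[-0.005,-0.04,0.3],[-0.005,-0.04,0.5]],"dr":[[0,0,0],[0,0,0],[0,0,0],[0,0,0],[0,0,0],[0,0,0]]}';python3 - <<'E'
from h import *
B=np.array([542.7,-1.5]);R=Ro.from_euler('z',-7.3,degrees=True).as_matrix()[:2,:2]
print(R.T@(arm.get_state()["ee_pos"][:2]-B))
p,d=optics.snapshot("side"); q,d=optics.snapshot("top")
a=cv2.resize(p[150:330,220:400],(400,400),interpolation=cv2.INTER_CUBIC);b=cv2.resize(q[180:300,220:420],(400,240),interpolation=cv2.INTER_CUBIC)
o=np.zeros((400,800,3),np.uint8);o[:,:400]=a;o[:240,400:]=b
cv2.imwrite("pics/s4.png",o)
E
```

```text
time_s: 11.45
ee_pos: [500.3, -129.9, 70.7]
tcp_rot: [-0.0, 0.065, 0.998, -0.0]
force: [0.6, 0.1, -1.4]
grip_width: 0.263
grip_force: 99.8
time_s: 12.2
ee_pos: [499.9, -134.3, 171.3]
tcp_rot: [-0.0, 0.063, 0.998, 0.0]
force: [0.9, -0.4, -2.7]
grip_width: 0.268
grip_force: 99.8
[ -25.54715333 -137.17662926]
```

View pics/s4.png

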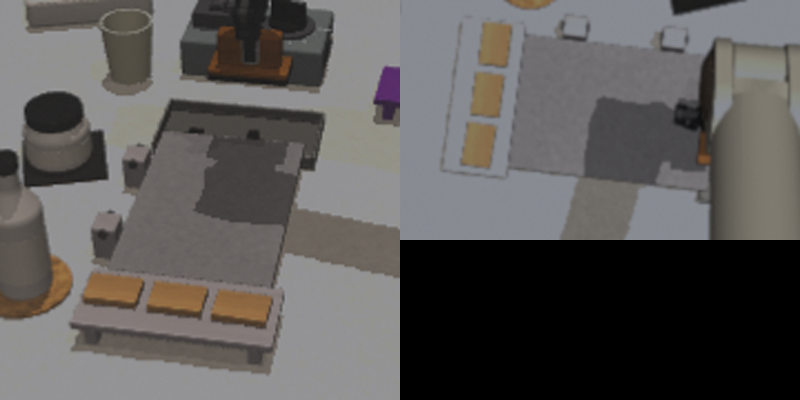

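The board is bare; two chips show in the tray at (197,132) and (253,135). I'll confirm all four once the arm is out of the way. Now the scraper goes back onto the bench near its start.

```bash
python3 -m crank '{"linear":[[0,0.25,0],[0,0.5,0],[-0.02,0.75,0],[-0.03,1,0]],"dr":[[0,0,0],[0,0,0],[0,0,0],[0,0,0]]}' >/dev/null; python3 -m crank '{"linear":[[0,0.25,0],[0,0.5,0],[0,0.75,0],[0,1,0]],"dr":[[0,0,0],[0,0,0],[0,0,0],[0,0,0]]}'>/dev/null;  python3 -m crank '{"linear":[[0,0.25,0],[0,0.45,0],[0,0.55,0],[0,0.55,-0.2],[0,0.55,-0.4],[0,0.55,-0.55],[0,0.55,-0.62],[0,0.55,-0.62],[0,0.55,-0.62]],"dr":[[0,0,0],[0,0,0],[0,0,0],[0,0,0],[0,0,0],[0,0,0],[0,0,0],[0,0,0],[0,0,0]]}'
python3 - <<'E'
from h import *
go(490,370,36,-7.3)
C=cloud("top",optics.snapshot("top")[1]); p,_=optics.snapshot("top"); X,Y,Z=np.moveaxis(C,2,0)
h=cv2.cvtColor(p,cv2.COLOR_BGR2HSV); or_=(h[...,1]>100)&(h[...,0]<28)
print("blanks",comps(or_&(abs(Y-180)<70)&(X>400)&(X<700)&(Z>25),C))
cv2.imwrite("pics/tray.png",p)
print("chips",[proj("top",[520,-185,5])], comps((p.max(2)<60)&(Y<-120)&(Y>-250)&(abs(X-520)<115),C,6))
E
```

```text
time_s: 14.42
ee_pos: [495.0, 374.9, 47.8]
tcp_rot: [0.001, 0.064, 0.998, 0.001]
force: [0.4, 0.2, -0.6]
grip_width: 0.269
grip_force: 99.9
from [495.  374.9  47.8] yaw 172.6 | lin [-0.025 -0.025 -0.059] drz 0.001
blanks [(array([637.6, 165.4]), array([54.9, 34.1]), -8.2, 221), (array([566.6, 176.7]), array([54.9, 35.5]), -7.7, 250), (array([496.2, 187.7]), array([54.2, 34.6]), -7.1, 222)]
chips [array([391.59779334, 244.32293873])] [(array([ 590.8, -245. ]), array([53.8,  4.4]), -4.0, 20), (array([ 582.4, -177.3]), array([30. , 20.4]), 69.6, 56), (array([ 507.4, -233.4]), array([20. ,  3.2]), -8.9, 10), (array([ 500.3, -149.5]), array([15.1, 12. ]), 84.7, 28), (array([ 500. , -177.4]), array([15.5, 12.6]), 88.5, 29), (array([ 480.4, -230.8]), array([16.3,  1.8]), -7.0, 8)]
```

All four chips are in the tray: two touching at (582,-177), singles at (500,-150) and (500,-177).

```bash
python3 -m crank '{"linear":[[0,0,-0.03],[0,0,-0.05],[0,0,-0.062],[0,0,-0.062]],"dr":[[0,0,0],[0,0,0],[0,0,0],[0,0,0]]}'
```

```text
time_s: 15.02
ee_pos: [494.1, 374.3, 35.4]
tcp_rot: [0.0, 0.064, 0.998, -0.0]
force: [-3.2, -4.0, 9.9]
grip_width: 0.269
grip_force: 101.5
```

```bash
python3 -m crank '{"linear":[[0,0,0],[0,0,0],[0,0,0],[0,0,0],[0,0,0.1],[0,0,0.3],[0,0,0.5],[0,0,0.5]],"dr":[[0,0,0],[0,0,0],[0,0,0],[0,0,0],[0,0,0],[0,0,0],[0,0,0],[0,0,0]]}' 1 60 >/dev/null; python3 -m crank '{"linear":[[0,-0.2,0],[0,-0.4,0],[0,-0.6,0],[0.005,-0.8,0],[0.01,-0.93,0],[0.01,-0.93,-0.1],[0.01,-0.93,-0.2],[0.01,-0.93,-0.2]],"dr":[[0,0,0],[0,0,0],[0,0,0],[0,0,0],[0,0,0],[0,0,0],[0,0,0],[0,0,0]]}' 0.75 60
python3 - <<'E'
from h import *
go(496.2,187.7,50,-7.5)
C=cloud("top",optics.snapshot("top")[1]);X,Y,Z=np.moveaxis(C,2,0)
print("bar",comps((Z>50)&(Z<75)&(abs(X-490)<80)&(abs(Y-380)<80),C))
E
```

```text
time_s: 17.02
ee_pos: [494.7, 187.7, 93.0]
tcp_rot: [-0.002, 0.064, 0.998, -0.001]
force: [-0.9, -0.0, 0.2]
grip_width: 0.751
grip_force: 0.0
from [494.7 187.7  93. ] yaw 172.7 | lin [ 0.008  0.    -0.215] drz -0.001
bar [(array([495.2, 373.4]), array([79.7, 26.6]), -9.4, 258)]
```

```bash
python3 -m crank '{"linear":[[0.008,0,-0.1],[0.008,0,-0.18],[0.008,0,-0.22],[0.008,0,-0.24],[0.008,0,-0.24]],"dr":[[0,0,0],[0,0,0],[0,0,0],[0,0,0],[0,0,0]]}';python3 -m crank '{"linear":[[0,0,0],[0,0,0],[0,0,0],[0,0,0],[0,0,0]],"dr":[[0,0,0],[0,0,0],[0,0,0],[0,0,0],[0,0,0]]}' 0 60
```

```text
time_s: 17.7
ee_pos: [497.6, 188.5, 45.9]
tcp_rot: [-0.0, 0.064, 0.998, -0.0]
force: [-0.1, 0.0, -0.0]
grip_width: 0.751
grip_force: 0.0
time_s: 18.32
ee_pos: [498.3, 188.6, 47.1]
tcp_rot: [0.001, 0.064, 0.998, 0.0]
force: [-0.5, -0.3, 5.5]
grip_width: 0.444
grip_force: 60.4
```

```bash
python3 -m crank '{"linear":[[0,0,0.1],[0,0,0.2],[0.005,-0.2,0.2],[0.01,-0.4,0.2],[0.015,-0.6,0.2],[0.015,-0.672,0.2],[0.015,-0.672,0.2],[0.015,-0.672,0.1],[0.015,-0.672,0.02],[0.015,-0.672,0.02]],"dr":[[0,0,0],[0,0,0],[0,0,0],[0,0,0],[0,0,0],[0,0,0],[0,0,0],[0,0,0],[0,0,0],[0,0,0]]}'; python3 -m crank '{"linear":[[0,0,-0.01],[0,0,-0.02],[0,0,-0.02]],"dr":[[0,0,0],[0,0,0],[0,0,0]]}'
```

```text
time_s: 19.58
ee_pos: [499.4, 55.3, 48.8]
tcp_rot: [-0.002, 0.063, 0.998, 0.0]
force: [-0.3, -0.3, -0.4]
grip_width: 0.442
grip_force: 60.0
time_s: 19.95
ee_pos: [501.2, 54.4, 47.0]
tcp_rot: [0.001, 0.064, 0.998, 0.0]
force: [-2.4, 0.9, 5.4]
grip_width: 0.446
grip_force: 60.6
```

```bash
python3 -m crank '{"linear":[[0,0,0],[0,0,0],[0,0,0.1],[0,0,0.3],[0.2,0.16,0.3],[0.4,0.32,0.3],[0.6,0.48,0.3],[0.68,0.556,0.3],[0.68,0.556,0.3]],"dr":[[0,0,0],[0,0,0],[0,0,0],[0,0,0],[0,0,0],[0,0,0],[0,0,0],[0,0,0],[0,0,0]]}' 0.75 60
cat > b.py <<'E'
from h import *
import sys
p,d=optics.snapshot("top"); C=cloud("top",d); X,Y,Z=np.moveaxis(C,2,0)
h=cv2.cvtColor(p,cv2.COLOR_BGR2HSV); or_=(h[...,1]>100)&(h[...,0]<28)&(Z>20)&(Z<75)
B=np.array([542.7,-1.5]);R=Ro.from_euler('z',-7.3,degrees=True).as_matrix()[:2,:2]
for r in comps(or_&(X>350)&(X<700)&(Y>-250)&(Y<500),C): print(*r,"local",(R.T@(r[0]-B)).round())
if len(sys.argv)>1: go(*map(float,sys.argv[1:]))
E
python3 b.py 637.6 165.4 45 -7.5
```

```text
time_s: 21.08
ee_pos: [637.2, 167.2, 105.7]
tcp_rot: [0.0, 0.063, 0.998, 0.001]
force: [0.0, -0.3, 0.0]
grip_width: 0.751
grip_force: 0.0
[553.4 188.2] [50.3 23.9] 30.0 91 local [-13. 190.]
[495.2 368.3] [91.1 34.9] -8.1 343 local [-94. 361.]
from [636.3 165.5 105.5] yaw 172.7 | lin [ 0.007 -0.    -0.302] drz -0.002
```

```bash
python3 -m crank '{"linear":[[0.007,0,-0.1],[0.007,0,-0.2],[0.007,0,-0.28],[0.007,0,-0.295],[0.007,0,-0.295],[0.007,0,-0.295]],"dr":[[0,0,0],[0,0,0],[0,0,0],[0,0,0],[0,0,0],[0,0,0]]}';python3 -m crank '{"linear":[[0,0,0],[0,0,0],[0,0,0],[0,0,0],[0,0,0]],"dr":[[0,0,0],[0,0,0],[0,0,0],[0,0,0],[0,0,0]]}' 0 60
```

```text
time_s: 21.88
ee_pos: [638.7, 165.5, 47.9]
tcp_rot: [0.001, 0.064, 0.998, 0.0]
force: [-0.3, 0.2, -0.9]
grip_width: 0.748
grip_force: 0.0
time_s: 22.5
ee_pos: [638.9, 165.5, 48.2]
tcp_rot: [0.001, 0.064, 0.998, 0.0]
force: [-0.0, -0.2, 5.0]
grip_width: 0.443
grip_force: 60.8
```

```bash
python3 -m crank '{"linear":[[0,0,0.1],[0,0,0.2],[-0.07,-0.2,0.2],[-0.14,-0.4,0.2],[-0.21,-0.6,0.2],[-0.21,-0.617,0.2],[-0.21,-0.617,0.2],[-0.21,-0.617,0.1],[-0.21,-0.617,0.02],[-0.21,-0.617,0.02]],"dr":[[0,0,0],[0,0,0],[0,0,0],[0,0,0],[0,0,0],[0,0,0],[0,0,0],[0,0,0],[0,0,0],[0,0,0]]}'; python3 -m crank '{"linear":[[0,0,-0.01],[0,0,-0.02],[0,0,-0.02]],"dr":[[0,0,0],[0,0,0],[0,0,0]]}'
```

```text
time_s: 23.75
ee_pos: [594.4, 42.6, 48.7]
tcp_rot: [-0.002, 0.063, 0.998, -0.0]
force: [-0.2, -0.9, 0.2]
grip_width: 0.447
grip_force: 66.7
time_s: 24.12
ee_pos: [596.1, 41.7, 47.2]
tcp_rot: [0.0, 0.064, 0.998, -0.0]
force: [0.7, 0.5, -0.5]
grip_width: 0.444
grip_force: 66.7
```

```bash
python3 -m crank '{"linear":[[0,0,-0.008],[0,0,-0.008]],"dr":[[0,0,0],[0,0,0]]}'; python3 -m crank '{"linear":[[0,0,0],[0,0,0],[0,0,0.1],[0,0,0.3],[-0.15,-0.25,0.4],[-0.3,-0.5,0.4],[-0.4,-0.75,0.4],[-0.5,-1,0.4]],"dr":[[0,0,0],[0,0,0],[0,0,0],[0,0,0],[0,0,0],[0,0,0],[0,0,0],[0,0,0]]}' 0.75 60; python3 b.py 566.5 176.5 100 -7.5
```

```text
time_s: 24.38
ee_pos: [596.4, 41.7, 46.5]
tcp_rot: [0.0, 0.064, 0.998, -0.0]
force: [-1.8, -0.1, 5.0]
grip_width: 0.444
grip_force: 67.3
time_s: 25.38
ee_pos: [495.9, -159.9, 127.2]
tcp_rot: [0.001, 0.064, 0.998, -0.0]
force: [0.7, -0.1, -0.1]
grip_width: 0.752
grip_force: 0.0
[596.7  41.2] [54.9 34.8] -7.2 213 local [48. 49.]
[566.8 176.2] [54.6 33.4] -7.4 211 local [  1. 179.]
[497.1 375.4] [88.  34.9] -7.8 334 local [-93. 368.]
[498.7  52.4] [55.2 32.5] -12.0 186 local [-50.  48.]
from [ 492.  -168.9  126.6] yaw 172.1 | lin [ 0.373  1.727 -0.133] drz 0.003
```

```bash
python3 -m crank '{"linear":[[0.05,0.25,0],[0.1,0.5,0],[0.15,0.75,0],[0.2,0.95,0]],"dr":[[0,0,0],[0,0,0],[0,0,0],[0,0,0]]}' >/dev/null; python3 -m crank '{"linear":[[0.05,0.25,-0.05],[0.1,0.5,-0.1],[0.15,0.74,-0.15],[0.15,0.74,-0.15]],"dr":[[0,0,0],[0,0,0],[0,0,0],[0,0,0]]}';  python3 -m crank '{"linear":[[0,0,0],[0,0,0]],"dr":[[0,0,0],[0,0,0]]}' >/dev/null; python3 -c "
from h import *
go(566.6,176.3,46,-7.5)"
```

```text
time_s: 26.42
ee_pos: [565.6, 186.5, 96.3]
tcp_rot: [0.0, 0.06, 0.998, 0.002]
force: [0.3, 0.7, 0.4]
grip_width: 0.749
grip_force: 0.0
from [566.6 178.   96.1] yaw 172.5 | lin [ 0.    -0.008 -0.25 ] drz -0.0
```

```bash
python3 -m crank '{"linear":[[0,-0.008,-0.1],[0,-0.008,-0.18],[0,-0.008,-0.23],[0,-0.008,-0.247],[0,-0.008,-0.247],[0,-0.008,-0.247]],"dr":[[0,0,0],[0,0,0],[0,0,0],[0,0,0],[0,0,0],[0,0,0]]}';python3 -m crank '{"linear":[[0,0,0],[0,0,0],[0,0,0],[0,0,0],[0,0,0]],"dr":[[0,0,0],[0,0,0],[0,0,0],[0,0,0],[0,0,0]]}' 0 60
```

```text
time_s: 27.42
ee_pos: [566.5, 178.5, 46.6]
tcp_rot: [0.0, 0.064, 0.998, 0.0]
force: [0.4, 1.0, 0.4]
grip_width: 0.749
grip_force: 0.0
time_s: 28.05
ee_pos: [566.7, 178.5, 47.0]
tcp_rot: [0.001, 0.064, 0.998, 0.0]
force: [-1.7, -0.3, 5.8]
grip_width: 0.448
grip_force: 60.7
```

```bash
python3 -m crank '{"linear":[[0,0,0.12],[0,0,0.25],[-0.03,-0.2,0.25],[-0.06,-0.4,0.25],[-0.09,-0.6,0.25],[-0.12,-0.8,0.25],[-0.14,-0.95,0.25]],"dr":[[0,0,0],[0,0,0],[0,0,0],[0,0,0],[0,0,0],[0,0,0],[0,0,0]]}'; python3 -m crank '{"linear":[[0,-0.09,0],[0,-0.09,0],[0,-0.09,-0.1],[0,-0.09,-0.2],[0,-0.09,-0.23],[0,-0.09,-0.255],[0,-0.09,-0.255]],"dr":[[0,0,0],[0,0,0],[0,0,0],[0,0,0],[0,0,0],[0,0,0],[0,0,0]]}'
```

```text
time_s: 28.92
ee_pos: [537.4, -14.1, 95.9]
tcp_rot: [-0.0, 0.065, 0.998, -0.0]
force: [-0.2, -0.0, -0.0]
grip_width: 0.444
grip_force: 60.3
time_s: 29.8
ee_pos: [538.1, -28.1, 46.9]
tcp_rot: [-0.0, 0.063, 0.998, 0.0]
force: [-5.8, 2.1, 13.8]
grip_width: 0.447
grip_force: 61.8
```

```bash
python3 -m crank '{"linear":[[0,0,0],[0,0,0],[0,0,0.1],[0,0,0.35],[-0.05,-0.2,0.5],[-0.1,-0.4,0.6],[-0.15,-0.6,0.6],[-0.2,-0.8,0.6],[-0.2,-0.95,0.6],[-0.2,-0.95,0.6]],"dr":[[0,0,0],[0,0,0],[0,0,0],[0,0,0],[0,0,-0.03],[0,0,-0.06],[0,0,-0.09],[0,0,-0.12],[0,0,-0.125],[0,0,-0.125]]}' 0.75 60
cat >> b.py <<'E'
print("dial",comps((Z>93)&(Z<112)&(Y<-300)&(Y>-520)&(X>400)&(X<490),C,5))
print("ball",comps((Z>115)&(Z<145)&(Y<-300)&(Y>-520)&(X>480)&(X<640),C,3))
cv2.imwrite("pics/s5.png",cv2.resize(p[170:300,160:520],(800,289),interpolation=cv2.INTER_CUBIC))
E
python3 b.py 457.2 -388.5 150 -22.3
```

```text
time_s: 31.05
ee_pos: [497.6, -223.1, 165.1]
tcp_rot: [0.0, 0.196, 0.981, -0.001]
force: [0.1, -0.5, 0.3]
grip_width: 0.748
grip_force: 0.0
[596.9  41. ] [56.1 34.1] -7.8 195 local [48. 49.]
[538.3 -29.5] [54.6 32.4] -7.3 189 local [ -1. -28.]
[496.3 372.1] [88.3 36.9] -10.2 336 local [-93. 365.]
[499.4  52.8] [54.9 32. ] -10.0 186 local [-50.  48.]
from [ 498.  -220.7  165. ] yaw 157.5 | lin [-0.204 -0.839 -0.075] drz 0.002
dial [(array([ 457.4, -388. ]), array([52.3, 14.8]), -22.6, 112)]
ball [(array([ 537.2, -399.5]), array([24.5, 23.6]), -63.8, 77)]
```

View pics/s5.png

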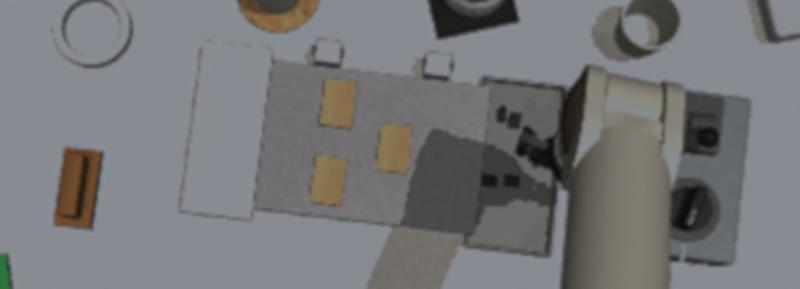

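All three blanks lie flat on the base with gaps between them, at (338,103), (328,180) and (394,148). Four chips are in the tray and the scraper stands at (78,188). Now the dial.

```bash
python3 -m crank '{"linear":[[-0.05,-0.2,0],[-0.1,-0.4,0],[-0.15,-0.6,0],[-0.2,-0.8,0],[-0.204,-0.838,-0.03],[-0.204,-0.838,-0.075],[-0.204,-0.838,-0.075]],"dr":[[0,0,0],[0,0,0],[0,0,0],[0,0,0],[0,0,0],[0,0,0],[0,0,0]]}'; python3 -m crank '{"linear":[[0,0,0],[0,0,0]],"dr":[[0,0,0],[0,0,0]]}' >/dev/null;  python3 -c "
from h import *
go(457.2,-388.2,90,-22.4)"
```

```text
time_s: 31.98
ee_pos: [457.8, -384.4, 148.8]
tcp_rot: [-0.001, 0.192, 0.981, 0.001]
force: [0.3, 0.1, 0.4]
grip_width: 0.756
grip_force: 0.0
from [ 458.  -386.7  150.4] yaw 157.7 | lin [-0.004 -0.008 -0.302] drz -0.001
```

```bash
python3 -m crank '{"linear":[[-0.004,-0.008,-0.1],[-0.004,-0.008,-0.2],[-0.004,-0.008,-0.28],[-0.004,-0.008,-0.3],[-0.004,-0.008,-0.3]],"dr":[[0,0,0],[0,0,0],[0,0,0],[0,0,0],[0,0,0]]}';python3 -m crank '{"linear":[[0,0,0],[0,0,0],[0,0,0],[0,0,0],[0,0,0],[0,0,0]],"dr":[[0,0,0],[0,0,0],[0,0,0],[0,0,0],[0,0,0],[0,0,0]]}' 0 25; python3 -c "
from h import *
go(457.2,-388.2,90,-22.4)"
```

```text
time_s: 32.85
ee_pos: [456.4, -388.8, 89.6]
tcp_rot: [-0.0, 0.194, 0.981, 0.0]
force: [0.1, -0.2, -0.2]
grip_width: 0.752
grip_force: 0.0
time_s: 33.6
ee_pos: [457.1, -388.6, 90.8]
tcp_rot: [0.0, 0.194, 0.981, 0.0]
force: [-0.9, 3.3, 5.3]
grip_width: 0.158
grip_force: 27.5
from [ 457.1 -388.6   90.8] yaw 157.7 | lin [ 0.001  0.002 -0.004] drz -0.001
```

```bash
python3 -m crank '{"linear":[[0,0,0],[0,0,0],[0,0,0],[0,0,0],[0,0,0],[0,0,0],[0,0,0],[0,0,0]],"dr":[[0,0,-0.05],[0,0,-0.1],[0,0,-0.15],[0,0,-0.2],[0,0,-0.25],[0,0,-0.31],[0,0,-0.31],[0,0,-0.31]]}';python3 -m crank '{"linear":[[0,0,0],[0,0,0],[0,0,0],[0,0,0.1],[0,0,0.3],[0,0.2,0.4],[0,0.4,0.4],[0,0.6,0.4],[0,0.6,0.4]],"dr":[[0,0,0],[0,0,0],[0,0,0],[0,0,0],[0,0,0],[0,0,0],[0,0,0.05],[0,0,0.13],[0,0,0.2]]}' 0.75; python3 b.py 537 -399 129 -8
python3 - <<'E'
from h import *
p,d=optics.snapshot("top"); cv2.imwrite("pics/s6.png",np.clip(1.5*cv2.resize(p[200:300,430:510],(480,600),interpolation=cv2.INTER_CUBIC),0,255))
E
```

```text
time_s: 34.6
ee_pos: [458.0, -387.4, 90.8]
tcp_rot: [0.0, 0.496, 0.868, 0.001]
force: [0.9, 4.3, 6.7]
grip_width: 0.157
grip_force: 27.5
time_s: 35.72
ee_pos: [457.5, -265.4, 171.8]
tcp_rot: [0.001, 0.3, 0.954, 0.0]
force: [-0.7, -0.0, 0.6]
grip_width: 0.752
grip_force: 0.0
[596.4  40.9] [55.3 34.1] -7.7 206 local [48. 49.]
[539.1 -29.6] [56.4 32.4] -7.4 186 local [ -0. -28.]
[496.4 373.3] [91.5 33.7] -6.0 342 local [-94. 366.]
[498.9  53.6] [55.  34.4] -11.2 190 local [-50.  49.]
from [ 457.3 -267.5  171.8] yaw 145.2 | lin [ 0.398 -0.658 -0.214] drz 0.223
dial []
ball [(array([ 545.9, -403. ]), array([11.4,  7.6]), -84.2, 9)][ WARN:0@0.628] global loadsave.cpp:1063 imwrite_ Unsupported depth image for selected encoder is fallbacked to CV_8U.
```

View pics/s6.png

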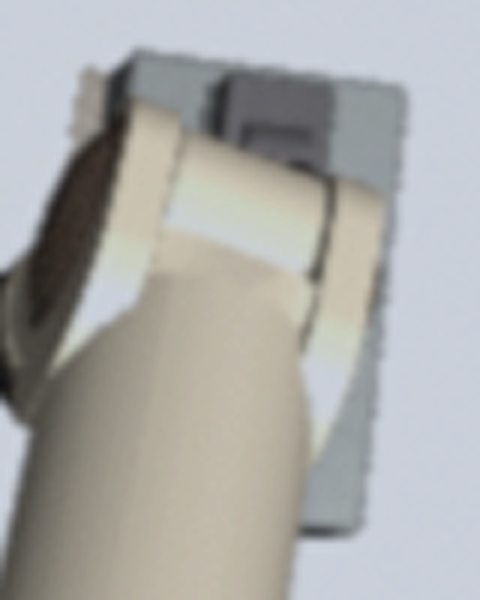

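```bash
python3 -m crank '{"linear":[[0,0.25,0],[0,0.5,0],[0,0.75,0],[0,0.75,0],[0,0.75,0]],"dr":[[0,0,0.08],[0,0,0.16],[0,0,0.23],[0,0,0.23],[0,0,0.23]]}' 0; python3 b.py 498 -394 175 -8|tail -3;  python3 - <<'E'
from h import *
p,d=optics.snapshot("top"); cv2.imwrite("pics/s7.png",np.clip(1.5*cv2.resize(p[200:300,430:510],(480,600),interpolation=cv2.INTER_CUBIC).astype(float),0,255).astype("uint8"))
E
```

```text
time_s: 36.45
ee_pos: [456.9, -120.3, 170.8]
tcp_rot: [0.001, 0.071, 0.997, -0.001]
force: [0.0, -0.9, -0.3]
grip_width: -0.0
grip_force: 0.0
from [ 456.8 -120.8  170.6] yaw 171.8 | lin [ 0.206 -1.366  0.022] drz 0.002
dial [(array([ 457.4, -388.6]), array([53.6, 14.1]), -59.7, 107)]
ball [(array([ 537.5, -399.5]), array([24.1, 22.7]), -7.5, 77)]
```

View pics/s7.png

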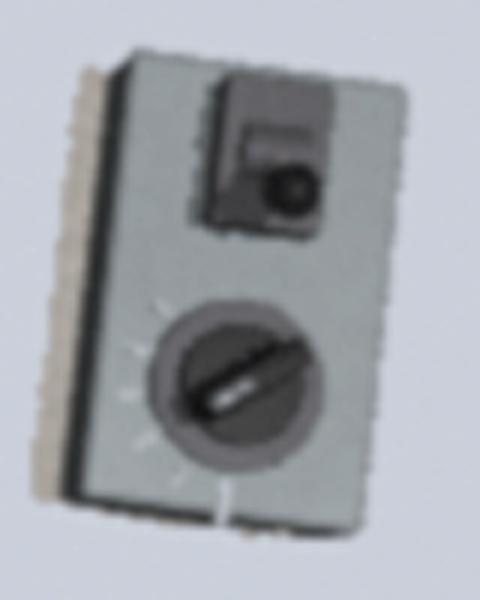

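The pointer lines up with the second short tick, at (148,440); by measurement it is at 0.90 rad. The lever ball is at (292,190), still off. Next I push it.

```bash
python3 -m crank '{"linear":[[0.05,-0.2,0.02],[0.1,-0.4,0.02],[0.15,-0.6,0.02],[0.2,-0.8,0.02],[0.2,-0.95,0.02]],"dr":[[0,0,0],[0,0,0],[0,0,0],[0,0,0],[0,0,0]]}' 0 > /dev/null; python3 -m crank '{"linear":[[0,-0.2,0],[0,-0.415,0],[0,-0.415,0],[0,-0.415,-0.1],[0,-0.415,-0.2],[0,-0.415,-0.23],[0,-0.415,-0.23],[0,-0.415,-0.23]],"dr":[[0,0,0],[0,0,0],[0,0,0],[0,0,0],[0,0,0],[0,0,0],[0,0,0],[0,0,0]]}'; python3 -c "
from h import *
go(498,-394,129,-8); go(561.4,-402.6,129,-8)"
```

```text
time_s: 38.17
ee_pos: [497.1, -391.9, 128.6]
tcp_rot: [0.0, 0.069, 0.998, -0.0]
force: [-0.3, -0.3, -0.1]
grip_width: 0.0
grip_force: 0.0
from [ 497.1 -391.9  128.6] yaw 172.1 | lin [ 0.005 -0.01   0.002] drz -0.001
from [ 497.1 -391.9  128.6] yaw 172.1 | lin [ 0.322 -0.053  0.002] drz -0.001
```

```bash
python3 -m crank '{"linear":[[0.04,-0.015,0],[0.09,-0.02,0],[0.14,-0.028,0],[0.19,-0.035,0],[0.24,-0.042,0],[0.28,-0.048,0],[0.31,-0.053,0],[0.325,-0.055,0],[0.325,-0.055,0]],"dr":[[0,0,0],[0,0,0],[0,0,0],[0,0,0],[0,0,0],[0,0,0],[0,0,0],[0,0,0],[0,0,0]]}'
```

```text
time_s: 39.3
ee_pos: [561.8, -402.8, 127.9]
tcp_rot: [0.0, 0.069, 0.998, 0.0]
force: [-0.6, -0.4, 0.1]
grip_width: -0.004
grip_force: 0.2
```

```bash
python3 -m crank '{"linear":[[-0.1,0.01,0],[-0.1,0.01,0.2],[-0.1,0.01,0.4],[-0.1,0.25,0.4],[-0.1,0.5,0.4],[-0.1,0.75,0.4],[-0.15,1,0.4],[-0.15,1,0.4]],"dr":[[0,0,0],[0,0,0],[0,0,0],[0,0,0],[0,0,0],[0,0,0],[0,0,0],[0,0,0]]}'; python3 -m crank '{"linear":[[-0.1,0.25,0],[-0.2,0.5,0],[-0.3,0.5,0],[-0.3,0.5,0]],"dr":[[0,0,0],[0,0,0],[0,0,0],[0,0,0]]}'; python3 b.py;  python3 - <<'E'
from h import *
p,d=optics.snapshot("top");q,_=optics.snapshot("side")
o=np.zeros((480,800,3),np.uint8);o[:289]=cv2.resize(p[170:300,160:520],(800,289),interpolation=cv2.INTER_CUBIC);o[290:,:380]=cv2.resize(q[110:205,240:430],(380,190));o[290:,400:780]=cv2.resize(q[310:405,250:440],(380,190)); cv2.imwrite("pics/s8.png",o)
C=cloud("top",d);X,Y,Z=np.moveaxis(C,2,0);m=(abs(X-495)<30)&(abs(Y-374)<8);print("bar top z",np.median(Z[m]))
E
```

```text
time_s: 40.3
ee_pos: [532.0, -197.4, 208.9]
tcp_rot: [0.0, 0.065, 0.998, 0.001]
force: [0.4, 0.2, 0.2]
grip_width: 0.001
grip_force: 0.0
time_s: 40.8
ee_pos: [471.0, -103.6, 208.6]
tcp_rot: [0.0, 0.069, 0.998, -0.001]
force: [0.1, -0.7, 0.6]
grip_width: -0.002
grip_force: 0.0
[596.8  41.3] [55.7 34.9] -7.5 197 local [48. 49.]
[538.4 -28.3] [57.1 34.7] -7.2 201 local [ -1. -27.]
[494.8 372.7] [92.7 34.3] -13.1 346 local [-95. 365.]
[499.1  53.5] [56.  34.9] -10.2 247 local [-50.  49.]
dial [(array([ 457.5, -388.4]), array([55.8, 14.4]), -59.6, 105)]
ball [(array([ 582.4, -406. ]), array([23.6, 22.6]), 53.6, 75)]
bar top z 59.54122053508877
```

View pics/s8.png

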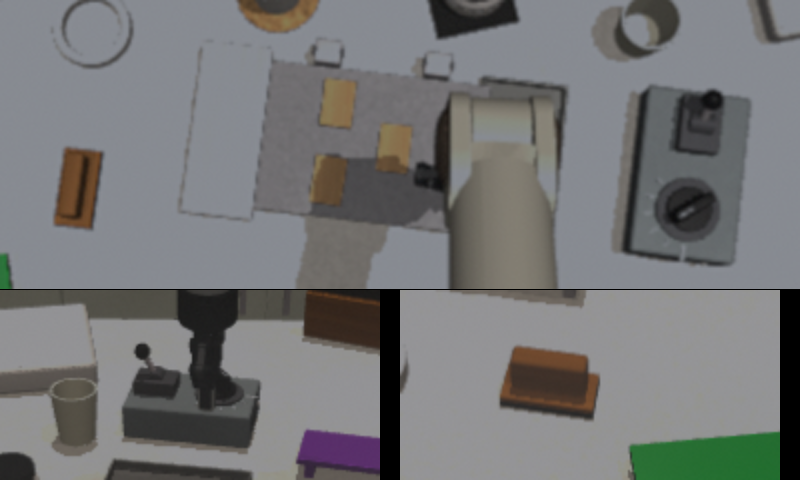

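The lever leans fully away from the dial, at (712,100); the ball has moved about 45 mm of the 48 mm full throw. The dial is at 0.90 rad, all three blanks lie flat, and the scraper stands upright on the bench at (78,188).

```bash
python3 -c "
from rig import arm
print(arm.sign_off())"
```

```text
the job is handed in; nothing more can be done
None
```

The job is handed in (the hand-in returned no verdict): all four chips are in the tray, three blanks lie flat on the base, the scraper stands upright on the bench, the dial is on the second mark for the jar, and the dryer is switched on.

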